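Sort three quiz buzzers by key stiffness

TASK

Sort the three look-alike quiz buzzers by the feel of their keys: set the one with the lightest key in the left compartment of the wooden tray and the one with the stiffest key in the right compartment, both flat and upright, and leave the middling one standing where it is. As a last check, slowly press the key of the left one with the fingers until it clicks, then that of the right one. Do not disturb the other things on the shelf.

Things in the scene. Friction and masses are not known exactly. Their poses are not given: they have to be found in the camera images.
- buzzer_a_mid (a point): One of three quiz buzzers that look exactly alike and differ only in the spring under the key: white plastic block 110 mm long (its x axis), 56 mm wide (y; pinch it across this width), 44 mm high, about 0.23 kg, loose, standing on the shelf with a round black key in the middle of its top. This point is the centre of the block, 22 mm above its underside. The letter is no guide to the stiffness: only pressing tells.
- key_a_top (a point): Centre of the top face of buzzer a's key: a black disc 40 mm across. Key out: 20 mm above the block's top, 64 mm above the buzzer's underside; fully pressed: 12 mm lower.
- key_a (a joint): How far key a is pressed, m: 0 out, 0.012 at its stop; clicks at 0.006; springs out when let go. It yields at 80 % of its full force, which it reaches at the stop: about 4 N on the lightest buzzer, 10 N on the middling, 20 N on the stiffest. May be pressed often. Press straight down on the middle, at 0.05 m/s or slower, past the click, to tell it from a knock on the stop.
- buzzer_b_mid (a point): One of three quiz buzzers that look exactly alike and differ only in the spring under the key: white plastic block 110 mm long (its x axis), 56 mm wide (y; pinch it across this width), 44 mm high, about 0.23 kg, loose, standing on the shelf with a round black key in the middle of its top. This point is the centre of the block, 22 mm above its underside. The letter is no guide to the stiffness: only pressing tells.
- key_b_top (a point): Centre of the top face of buzzer b's key: a black disc 40 mm across. Key out: 20 mm above the block's top, 64 mm above the buzzer's underside; fully pressed: 12 mm lower.
- key_b (a joint): How far key b is pressed, m: 0 out, 0.012 at its stop; clicks at 0.006; springs out when let go. It yields at 80 % of its full force, which it reaches at the stop: about 4 N on the lightest buzzer, 10 N on the middling, 20 N on the stiffest. May be pressed often. Press straight down on the middle, at 0.05 m/s or slower, past the click, to tell it from a knock on the stop.
- buzzer_c_mid (a point): One of three quiz buzzers that look exactly alike and differ only in the spring under the key: white plastic block 110 mm long (its x axis), 56 mm wide (y; pinch it across this width), 44 mm high, about 0.23 kg, loose, standing on the shelf with a round black key in the middle of its top. This point is the centre of the block, 22 mm above its underside. The letter is no guide to the stiffness: only pressing tells.
- key_c_top (a point): Centre of the top face of buzzer c's key: a black disc 40 mm across. Key out: 20 mm above the block's top, 64 mm above the buzzer's underside; fully pressed: 12 mm lower.
- key_c (a joint): How far key c is pressed, m: 0 out, 0.012 at its stop; clicks at 0.006; springs out when let go. It yields at 80 % of its full force, which it reaches at the stop: about 4 N on the lightest buzzer, 10 N on the middling, 20 N on the stiffest. May be pressed often. Press straight down on the middle, at 0.05 m/s or slower, past the click, to tell it from a knock on the stop.
- tray: Low open wooden tray, fixed, 190 mm (its x axis) by 300 mm (y), rim 24 mm high, floor and walls 6 mm thick. One wall along x in the middle halves it into a left compartment (+y of the tray, the robot's left) and a right one (-y), each 178 by 141 mm inside. Origin: centre of its underside, on the shelf.
- tray_left (a point): Centre of the left compartment's floor, 6 mm above the shelf; axes as the tray.
- tray_right (a point): Centre of the right compartment's floor, 6 mm above the shelf; axes as the tray.
- rook_mid (a point): Bystander: dark wooden rook, 62 mm high, 34 mm across; this is its centre.
- domino_mid (a point): Bystander: domino lying flat, 48 x 24 x 8 mm; its centre.
- cup_rim (a point): Bystander: black plastic dice cup, 90 mm high, 76 mm across; centre of its mouth.
- torch_mid (a point): Bystander: aluminium torch lying along its x axis, 150 mm long, head 38 mm thick; a point on its axis near mid-length, 19 mm up. A toggle switch juts from its top.
- bowl_mid (a point): Bystander: glass bowl of dominoes, 144 mm across, 60 mm high; centre, 30 mm up.
Things that resemble listed ones, but are neither listed nor needed, are in the scene too. Leave any pink look-alike of the part that bears buzzer_b_mid alone.

How it is judged:
By the outcome, as a careful person would: the job done as asked, in the order asked, and still so for the second after the job is handed in, with the robot touching nothing.
It also fails if it takes over 72 s, if anything falls off the work surface, if the arm or the gripper's body presses on something with over 40 N, if the wrist force passes 120 N, or if a joint passes its speed limit or range.

ROBOT

A 6-joint arm with a two-finger parallel gripper is mounted at the origin on the work surface. World frame = base frame: x ahead of the robot, y to its left, z up, the work surface at z = 0. Lengths are in mm, angles in rad, forces in N, time in s.
With the tool pointing down it reaches from about 275 to 825 mm from the base axis. Payload 5.2 kg.
Tool frame: the origin (TCP) lies midway between the tips of the shut fingers; the grasp point (between the pads) lies tcp_to_grasp behind it (tcp_to_grasp is the distance from the TCP to the grasp point, in mm); x points along the fingers, y is the direction in which the jaws open and shut, and the axes are right-handed (so a half turn about x gives the same grasp; the last joint's range is limited). The gripper opens to 93 mm and grips with 3 to 60 N. Pads are 15 mm wide; open, the fingers measure 128 mm over their backs; the gripper's body (75 mm by 188 mm) begins 65 mm behind the grasp point.
Start: joints at [-1.416, 0.259, 1.535, -0, 1.348, -0.203], TCP at [192.639, -515.165, 187.253] pointing down, gripper open.
Joint ranges: [-3.14, 3.14], [-0.91, 2.08], [0.19, 2.58], [-1.22, 4.36], [0.22, 2.71], [-3.12, 3.12]. Speed limits (rad/s): [2.57, 2.57, 3.14, 3.14, 3.14, 3.14].

INTERFACE

Orientations are given as [roll, pitch, yaw] about the fixed x, y, z axes, in that order (R = Rz(yaw) Ry(pitch) Rx(roll)).
In Python, from plant import * gives the robot as it stands. Calls block until the motion is done:
- move_pose(position, orientation): joint-space move of the TCP to a pose.
- move_linear(position, rot=None, v=150): straight line of the TCP; rot=None keeps the orientation; v is the mean speed in mm/s.
- movej(angles): joint-space move.
- move_gripper(opening, f_grip=None): finger opening in mm; f_grip is the grip in N (None keeps the last); returns when the fingers have stopped.
- dwell(seconds).
- ik(position, orientation): joint angles nearest the present ones, or None.
- grab_frame(name): name is "scene" or "top" or "wrist"; returns the picture (480x640x3 uint8, red, green, blue); there is no depth.
- camera_model(name): a dict with "intrinsics" (3x3 intrinsics, pixels), "R" (3x3) and "t" (3): a world point X has camera coordinates R X + t. Camera axes: x right, y down, z forward; pixel columns grow to the right and rows downward; lengths in mm; the calibration is good to about 2 mm. A picture is of the moment at which its call begins: read the wrist's pose just before it. camera_model takes no time and is no camera call; for the wrist camera it gives the pose at the moment of the call.
A pose or a line that the arm cannot do raises IKError and nothing moves.
- finish_job(): hands the job in, once; it reports no verdict.
Trained networks look in the newest picture that a camera, given by its name, has taken for a name from the list of things; names that differ only in an ending like _2 or _b are one class to them, and where a whole thing is asked for, a point or a joint stands for the part that bears it (a point fixed in the world has none). Each returns a list of dicts, best first, with "confidence" (0 to 1); they miss things now and then, are a little off and sometimes report something else, mostly with a low value. They report only what shows in the picture. A call takes as long as a camera call. They do not tell look-alikes from the thing itself.
- outline_of(camera, label): "region" (480x640 bool, what is visible of it).
- place_of(camera, label): "centre" ([x, y, z] in mm, in world coordinates, good to about 4 mm: a listed point, or the origin of a listed thing).
Readings, each from a call of its own:
- get_time_s(): time.
- get_joints(): joint angles.
- get_joint_vel(): joint speeds.
- get_effort(): joint torques, N m.
- get_position(): TCP position.
- get_tcp_rot(): TCP orientation.
- get_contact_force(): force on the tool from outside, world axes, zero at the start.
- get_torque(): the same for the moment, N m.
- get_grip_width(): finger opening in mm.
Only numpy, scipy, OpenCV 4.12 (cv2) and the standard library are available. Lean on these libraries where they do the work, as an engineer would, in place of code of your own. Each camera call takes 0.05 s, during which the arm holds its last target.

## Working session

There is one attempt and no reset: what is moved stays moved. The work goes in short steps, each a Python script; the robot and the scene stay as the last script left them, time stands still between calls to the robot, and variables do not carry over. Pictures are saved under pics/ and viewed, and the job is handed in when it is done.

```bash
ls; mkdir -p pics; python3 - <<'E'
from plant import *
import cv2
for n in ["scene","top","wrist"]:
    f=grab_frame(n); cv2.imwrite(f"pics/{n}0.png",f[:,:,::-1])
    m=camera_model(n); print(n,m["intrinsics"],m["R"],m["t"])
for l in ["buzzer_a_mid","key_a_top","tray","tray_left","tray_right","rook_mid","domino_mid","cup_rim","torch_mid","bowl_mid"]:
    print(l,[(round(d["confidence"],2),[round(x) for x in d["centre"]]) for d in place_of("top",l)])
print(get_time_s(),get_position(),get_tcp_rot(),tcp_to_grasp,get_grip_width())
E
```

```text
pics
scene [[521.2591485    0.         319.59538461]
 [  0.         521.2591485  243.26909302]
 [  0.           0.           1.        ]] [[-0.8235085   0.56711203  0.01475417]
 [ 0.36039228  0.54306022 -0.75842139]
 [-0.4381223  -0.61924918 -0.6515975 ]] [ 437.7205593  -170.03557882 1281.37748231]
top [[586.11890844   0.         315.85168099]
 [  0.         586.11890844 242.19044307]
 [  0.           0.           1.        ]] [[-0.004032   -0.9998767  -0.01517678]
 [-0.99792116  0.00499937 -0.0642523 ]
 [ 0.06432025  0.01488616 -0.99781827]] [  68.07403654  565.45004917 1260.02734133]
wrist [[360.13275767   0.         315.54620175]
 [  0.         360.13275767 241.82454507]
 [  0.           0.           1.        ]] [[ 0.35047603 -0.93656918 -0.00217274]
 [-0.90051307 -0.33761908  0.27402476]
 [-0.2573767  -0.09408253 -0.96172018]] [-550.0843455   -31.84132562  391.30358499]
buzzer_a_mid [(0.57, [479, 296, 22])]
key_a_top [(0.6, [482, 292, 64])]
tray [(0.6, [570, -188, 2])]
tray_left [(0.67, [557, -118, 5]), (0.41, [569, -190, 0])]
tray_right [(0.75, [581, -261, 6]), (0.53, [658, 165, 24])]
rook_mid [(0.56, [617, 57, 31]), (0.24, [462, 130, 63])]
domino_mid [(0.6, [550, 210, 7])]
cup_rim [(0.95, [759, -155, 90])]
torch_mid [(0.81, [669, 396, 21])]
bowl_mid [(0.68, [795, 0, 31])]
0.65 [ 192.65256384 -515.17281042  187.26293239] [ 0.98217177  1.57075508 -1.80159731] 18.8 92.9772998006187
```

View pics/top0.png

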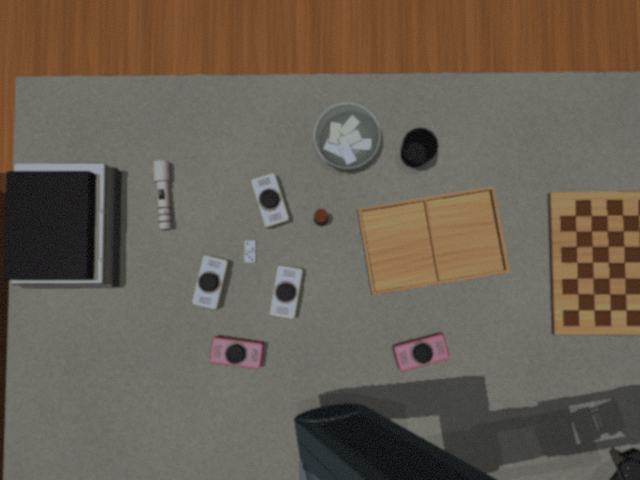

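View pics/scene0.png

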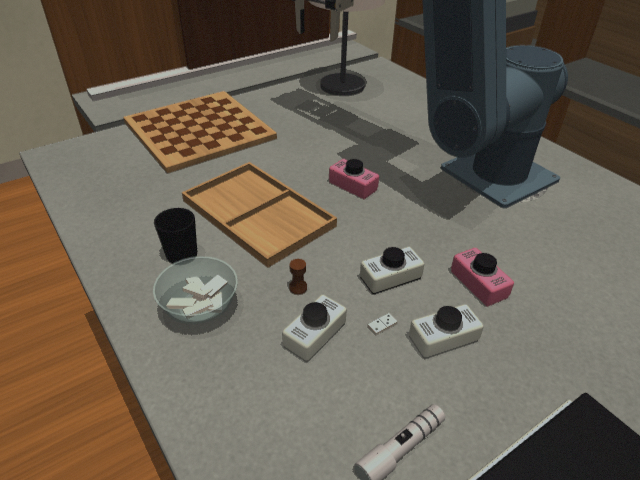

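The three white buzzers are at top-view pixels (270,199), (209,281) and (286,291). They fit the description. The pink ones at (236,353) and (422,351) are the look-alikes to leave alone. The tray is at about (433,240), the rook at (320,217) and the domino at (250,251). Next I'll measure the poses and check an enlarged crop.

```bash
cat > h.py <<'E'
import numpy as np, cv2
from plant import *
def ray(m,px,z):
    K=m["intrinsics"];R=np.array(m["R"]);t=np.array(m["t"])
    d=R.T@np.linalg.inv(K)@np.array([px[0],px[1],1.]);c=-R.T@t
    s=(z-c[2])/d[2];return c+s*d
def proj(m,X):
    p=m["intrinsics"]@(np.array(m["R"])@np.array(X,float)+np.array(m["t"]));return p[:2]/p[2]
def down(yaw): return [0,np.pi/2,yaw]
E
cat > det.py <<'E'
from h import *
from scipy.optimize import minimize
def box(m,x,y,yaw,z0=0):
    c,s=np.cos(yaw),np.sin(yaw);P=[]
    for a in(-55,55):
        for b in(-28,28):
            for z in(z0,z0+44): P.append(proj(m,[x+c*a-s*b,y+s*a+c*b,z]))
    return np.array(P)
def fit(img,m,guess,z0=0,S=4):
    hsv=cv2.cvtColor(img,cv2.COLOR_RGB2HSV)
    u,v=proj(m,[guess[0],guess[1],44+z0]).astype(int)
    r=45;u0,v0=u-r,v-r
    sub=img[v0:v+r,u0:u+r].astype(int);hs=hsv[v0:v+r,u0:u+r]
    w=((sub.min(2)>150)).astype(np.uint8)
    n,lab,st,cen=cv2.connectedComponentsWithStats(w)
    k=1+np.argmax(st[1:,4]); pts=np.argwhere(lab==k)[:,::-1].astype(np.float32)
    hull=cv2.convexHull(pts)
    (cx,cy),sz,ang=cv2.minAreaRect(hull)
    bx=cv2.boxPoints(((cx,cy),sz,ang)); W=np.array([ray(m,(p[0]+u0,p[1]+v0),44+z0) for p in bx])
    e1=W[1]-W[0];e2=W[2]-W[1];L=e1 if np.linalg.norm(e1)>np.linalg.norm(e2) else e2
    yaw=np.arctan2(L[1],L[0]); yaw=(yaw+np.pi/2)%np.pi-np.pi/2
    blk=(sub.max(2)<60).astype(np.uint8); n,lab,st,cen=cv2.connectedComponentsWithStats(blk)
    k=1+np.argmin([np.hypot(*(cen[i]-r))-0.05*st[i,4] for i in range(1,n)])
    kc=ray(m,cen[k]+[u0,v0],62+z0)
    return W.mean(0)[:2],np.linalg.norm(e1),np.linalg.norm(e2),yaw,kc[:2],st[k,4]
E
python3 - <<'E'
from det import *
img=cv2.imread("pics/top0.png")[:,:,::-1].copy(); m=camera_model("top")
for px in[(270,199),(209,281),(286,291)]:
    g=ray(m,px,64); r=fit(img,m,g); print(np.round(g),[np.round(q,2) for q in r])
# tray
hsv=cv2.cvtColor(img,cv2.COLOR_RGB2HSV); s=np.zeros((480,640),np.uint8)
s[175:305,345:520]=((hsv[175:305,345:520,1]>70)).astype(np.uint8)
n,lab,st,cen=cv2.connectedComponentsWithStats(s);k=1+np.argmax(st[1:,4])
q=cv2.boxPoints(cv2.minAreaRect(np.argwhere(lab==k)[:,::-1].astype(np.float32)))
for z in(0,24):
    W=np.array([ray(m,p,z) for p in q]);print(z,W.round(),W.mean(0),np.linalg.norm(W[1]-W[0]),np.linalg.norm(W[2]-W[1]))
e=W[1]-W[0];print(np.arctan2(e[1],e[0]))
cv2.imwrite("pics/crop.png",cv2.resize(img[165:330,180:380],None,fx=4,fy=3.6)[:,:,::-1])
E
```

```text
[655. 162.  64.] [array([630.73, 134.44]), np.float64(19.83), np.float64(27.03), np.float64(0.85), array([656.09, 163.2 ]), np.int32(262)]
[482. 290.  64.] [array([442.28, 283.38]), np.float64(17.94), np.float64(25.95), np.float64(0.27), array([480.47, 290.84]), np.int32(264)]
[461. 128.  64.] [array([489.42, 104.43]), np.float64(27.47), np.float64(19.67), np.float64(-0.71), array([458.99, 128.97]), np.int32(251)]
0 [[ 642.  -25.    0.]
 [ 692. -332.    0.]
 [ 499. -359.    0.]
 [ 450.  -55.    0.]] [ 570.84692117 -192.5681101     0.        ] 311.03689183308205 194.33306059114454
24 [[ 639.  -24.   24.]
 [ 688. -325.   24.]
 [ 499. -351.   24.]
 [ 451.  -53.   24.]] [ 569.22776003 -188.13661995   24.        ] 305.27091164027064 190.7305278768636
-1.4120145912332611
```

View pics/crop.png

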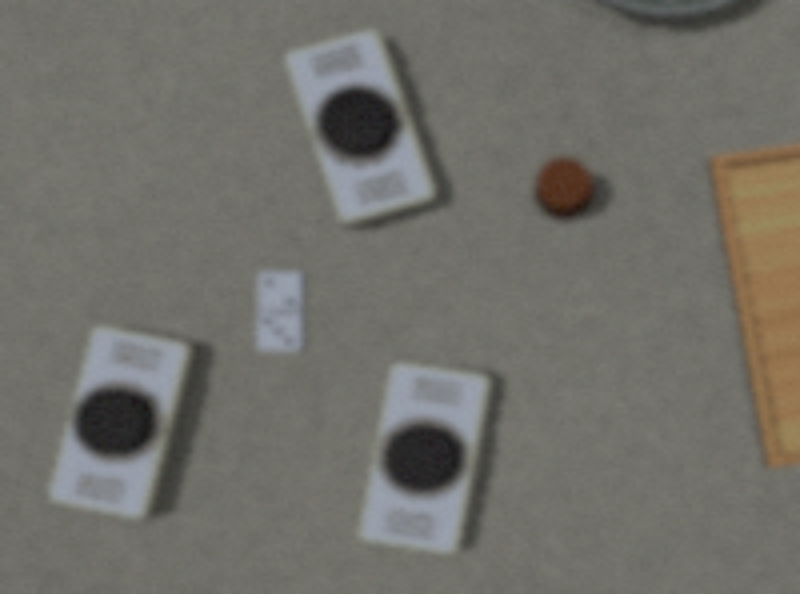

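The crop shows three identical white buzzers with black keys. The white threshold was too strict, so I'll fix it.

```bash
sed -i 's/w=((sub.min(2)>150)).astype(np.uint8)/w=cv2.morphologyEx((sub[:,:,2]>TH).astype(np.uint8),cv2.MORPH_OPEN,np.ones((3,3),np.uint8))/; s/^from scipy.*/TH=140/' det.py
python3 - <<'E'
import det
from det import *
img=cv2.imread("pics/top0.png")[:,:,::-1].copy(); m=camera_model("top")
print(img[260:300:5,180:240:6,2])
for TH in (125,135,145):
  det.TH=TH
  for px in[(270,199),(209,281),(286,291)]:
    g=ray(m,px,64); r=fit(img,m,g); print(TH,[np.round(q,2) for q in r])
E
```

```text
[[108 108 104 101 169 143 160 149  76 105]
 [106 107 107 107 174 135 147 169  58  97]
 [105 109 108 107 170 152 172 166  58 106]
 [108 106 109 127  35  38  65 157  64 102]
 [107 103 104  99  37  40  37 121  63 104]
 [103 110 105 126  30  44  25  79  77 104]
 [107 104 106 172  68  48 115  61  93 103]
 [102 105 110 167 170 171 167  56 104 106]]
125 [array([625.49, 155.82]), np.float64(52.91), np.float64(41.21), np.float64(-1.28), array([656.09, 163.2 ]), np.int32(262)]
125 [array([448.71, 301.34]), np.float64(41.44), np.float64(53.26), np.float64(1.34), array([480.47, 290.84]), np.int32(264)]
125 [array([427.03, 136.4 ]), np.float64(42.38), np.float64(53.35), np.float64(1.39), array([458.99, 128.97]), np.int32(251)]
135 [array([625.06, 155.4 ]), np.float64(51.55), np.float64(37.54), np.float64(-1.27), array([656.09, 163.2 ]), np.int32(262)]
135 [array([447.93, 301.76]), np.float64(38.56), np.float64(51.5), np.float64(1.32), array([480.47, 290.84]), np.int32(264)]
135 [array([425.42, 136.59]), np.float64(37.33), np.float64(51.79), np.float64(1.37), array([458.99, 128.97]), np.int32(251)]
145 [array([625.47, 155.21]), np.float64(49.61), np.float64(36.24), np.float64(-1.25), array([656.09, 163.2 ]), np.int32(262)]
145 [array([447.3 , 301.38]), np.float64(35.47), np.float64(49.42), np.float64(1.32), array([480.47, 290.84]), np.int32(264)]
145 [array([492.2 , 124.83]), np.float64(36.4), np.float64(49.18), np.float64(1.4), array([458.99, 128.97]), np.int32(251)]
```

```bash
python3 - <<'E'
s=open('det.py').read()
s=s.replace("k=1+np.argmax(st[1:,4]); pts=np.argwhere(lab==k)[:,::-1].astype(np.float32)","pts=np.argwhere(w>0)[:,::-1].astype(np.float32); pts=pts[np.hypot(*(pts-r).T)<34]")
open('det.py','w').write(s)
E
python3 - <<'E'
import det
from det import *
img=cv2.imread("pics/top0.png")[:,:,::-1].copy(); m=camera_model("top")
for TH in (125,135):
  det.TH=TH
  for px in[(270,199),(209,281),(286,291)]:
    g=ray(m,px,64); r=fit(img,m,g); print(TH,[np.round(q,2) for q in r])
E
```

```text
125 [array([657.26, 165.62]), np.float64(53.14), np.float64(107.55), np.float64(0.3), array([656.09, 163.2 ]), np.int32(262)]
125 [array([480.58, 293.84]), np.float64(106.93), np.float64(53.37), np.float64(-0.23), array([480.47, 290.84]), np.int32(264)]
125 [array([458.85, 130.96]), np.float64(107.07), np.float64(53.44), np.float64(-0.17), array([458.99, 128.97]), np.int32(251)]
135 [array([657.37, 165.64]), np.float64(51.75), np.float64(105.25), np.float64(0.31), array([656.09, 163.2 ]), np.int32(262)]
135 [array([480.54, 293.81]), np.float64(105.73), np.float64(51.67), np.float64(-0.24), array([480.47, 290.84]), np.int32(264)]
135 [array([458.82, 130.78]), np.float64(105.62), np.float64(51.7), np.float64(-0.17), array([458.99, 128.97]), np.int32(251)]
```

```bash
cat > press.py <<'E'
from h import *
def press(x,y,yaw,ztop=64,depth=9,zc=None,up=15):
    z0=ztop+4
    move_linear([x,y,z0],v=120)
    f0=np.array(get_contact_force())
    out=[]
    for d in (6.8,depth):
        move_linear([x,y,ztop-d],v=20); dwell(0.1)
        out.append((np.array(get_contact_force())-f0).round(1).tolist())
    p=get_position()
    move_linear([x,y,ztop+up],v=100)
    print("press",out,np.round(p,1),get_time_s())
E
python3 - <<'E'
from press import *
move_gripper(0,f_grip=30); print(get_grip_width(),get_time_s())
for x,y,w in[(459,130,-.17),(480.5,292.5,-.235),(656.7,164.5,.305)]:
    move_pose([x,y,82],down(w)); print(get_time_s(),np.round(get_joints(),2))
    press(x,y,w)
img=grab_frame("top");cv2.imwrite("pics/top1.png",img[:,:,::-1])
E
```

```text
0.41779156930716943 2.1
4.6 [ 0.04  0.23  1.85 -0.    1.06 -1.36]
press [[0.8, 0.1, 0.4], [-0.7, 0.3, -0.9]] [459. 130.  55.] 6.4083
7.1083 [ 0.35  0.37  1.65 -0.    1.12 -0.99]
press [[-1.6, -2.1, 0.3], [-0.5, -0.3, 0.1]] [480.5 292.5  55. ] 8.9167
9.7917 [ 0.08  0.56  1.34  0.    1.24 -1.79]
press [[0.9, 0.5, -0.9], [-0.0, -0.1, 0.4]] [656.7 164.5  55. ] 11.6
```

```bash
python3 - <<'E'
from h import *
for n in ("wrist","scene"):
    img=grab_frame(n);cv2.imwrite(f"pics/{n}1.png",img[:,:,::-1])
print(get_position(),get_tcp_rot(),get_contact_force())
E
```

```text
[656.20313992 164.44981097  78.32085557] [ 2.94811684  1.56967683 -3.03003677] [-0.08249429  0.11429445 -0.92299741]
```

View pics/wrist1.png

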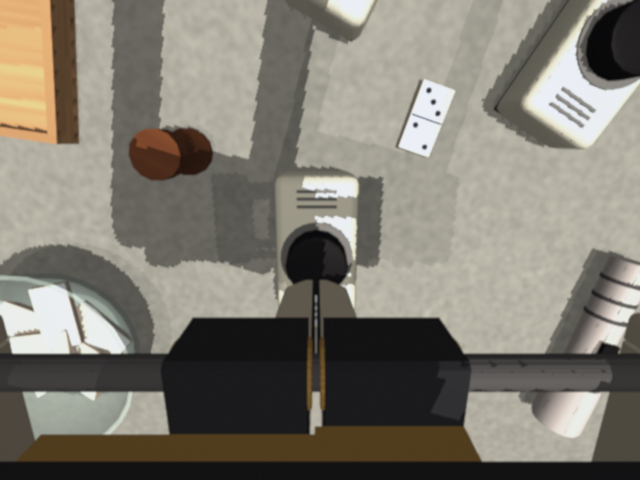

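View pics/scene1.png

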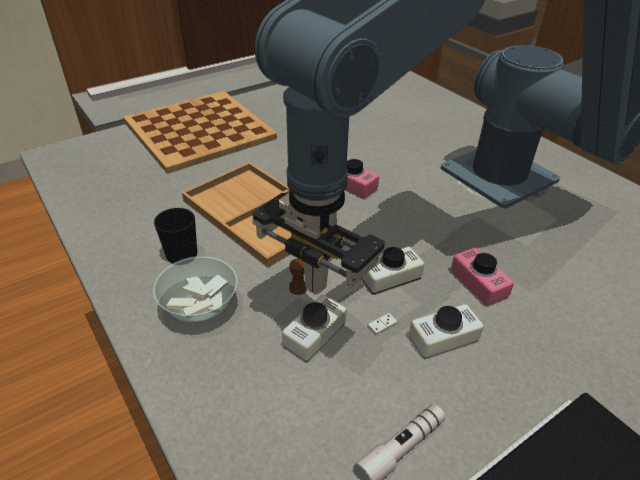

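```bash
python3 - <<'E'
from h import *
for n in("scene","top","wrist"):
    m=camera_model(n)
    print(n,[proj(m,p).round(0) for p in [(656.7,164.5,64),(656.7,164.5,79),(459,130,64),(480.5,292.5,64),(656.7,164.5,44)]])
# triangulate key1 from scene+top
from scipy.optimize import least_squares
def tri(obs):
    return least_squares(lambda X:np.concatenate([proj(camera_model(n),X)-p for n,p in obs]),[600,150,50]).x.round(1)
print(tri([("scene",(314,311)),("top",(270,199))]),tri([("scene",(394,254)),("top",(286,291))]),tri([("scene",(449,315)),("top",(209,281))]))
E
```

```text
scene [array([314., 309.]), array([314., 303.]), array([393., 253.]), array([448., 313.]), array([314., 317.])]
top [array([269., 198.]), array([268., 197.]), array([285., 292.]), array([208., 282.]), array([269., 199.])]
wrist [array([317., 266.]), array([317., 275.]), array([ 373., -131.]), array([650.,  33.]), array([317., 256.])]
[655.7 162.4  56.9] [458.5 130.   60.9] [480.1 292.9  59.4]
```

```bash
python3 - <<'E'
import cv2
a=cv2.imread("pics/scene1.png")[220:370,230:470];cv2.imwrite("pics/cs.png",cv2.resize(a,None,fx=3.3,fy=3.3,interpolation=2))
a=cv2.imread("pics/top1.png")[140:320,180:380];cv2.imwrite("pics/ct.png",cv2.resize(a,None,fx=3.3,fy=3.3,interpolation=2))
E
```

```text
(no output)
```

View pics/cs.png

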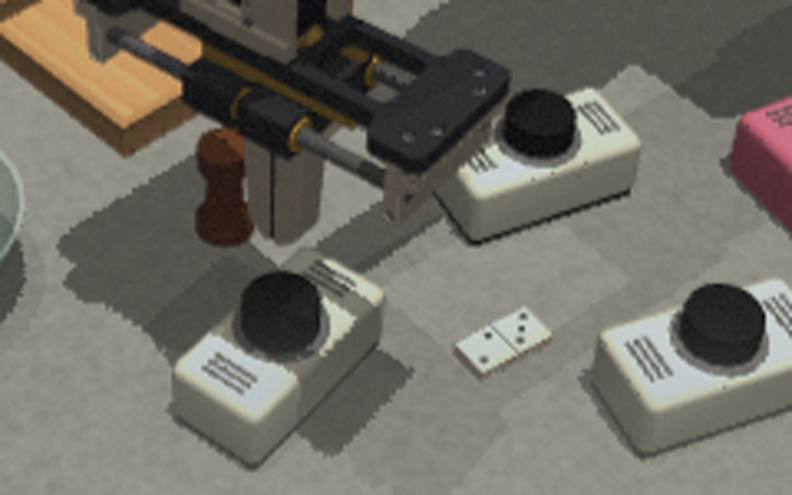

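View pics/ct.png

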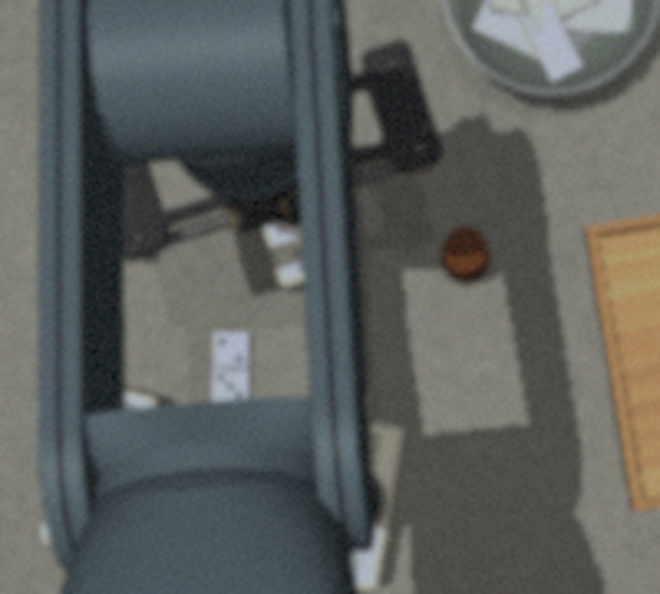

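The shut fingertips sit visibly higher in the scene view, about (315,293), than the TCP reading predicts at (314,303). That explains the missing contact, so I'll feel for the key with a guarded descent.

```bash
cat > feel.py <<'E'
from h import *
def F(n=4): return np.mean([get_contact_force() for _ in range(n)],axis=0)
def feel(x,y,zs,ztop_up,fmax=26):
    move_linear([x,y,zs[0]+2],v=120); f0=F(8); out=[]
    for z in zs:
        move_linear([x,y,z],v=20); f=F()-f0
        out.append((round(float(z),1),round(float(f[2]),1),round(float(get_position()[2]),1)))
        if f[2]>fmax: break
    print(out,(f).round(1)); move_linear([x,y,ztop_up],v=100); print(get_time_s())
E
python3 - <<'E'
from feel import *
t=get_time_s();F(8);print(get_time_s()-t)
feel(656.7,164.5,np.arange(54,33,-2.),80)
E
```

```text
0.0
[(54.0, -0.4, 54.5), (52.0, -0.5, 52.0), (50.0, 0.6, 49.8), (48.0, 1.0, 47.8), (46.0, 2.2, 45.8), (44.0, -0.3, 43.8), (42.0, 0.8, 41.8), (40.0, 1.2, 39.8), (38.0, 0.5, 37.8), (36.0, 0.7, 35.8), (34.0, 1.4, 33.8)] [-0.1  0.4  1.4]
15.45
```

```bash
python3 - <<'E'
from h import *
move_linear([656.7,164.5,50],v=120)
print(get_position(),get_contact_force())
a=grab_frame("scene")[220:370,230:470];b=grab_frame("wrist")
move_linear([656.7,164.5,90],v=120)
cv2.imwrite("pics/cs2.png",cv2.resize(a[:,:,::-1],None,fx=3.3,fy=3.3,interpolation=2))
cv2.imwrite("pics/w2.png",b[:,:,::-1])
E
```

```text
[655.70533613 164.38901913  48.59765152] [-0.29379626  0.12029316  0.48540958]
```

View pics/cs2.png

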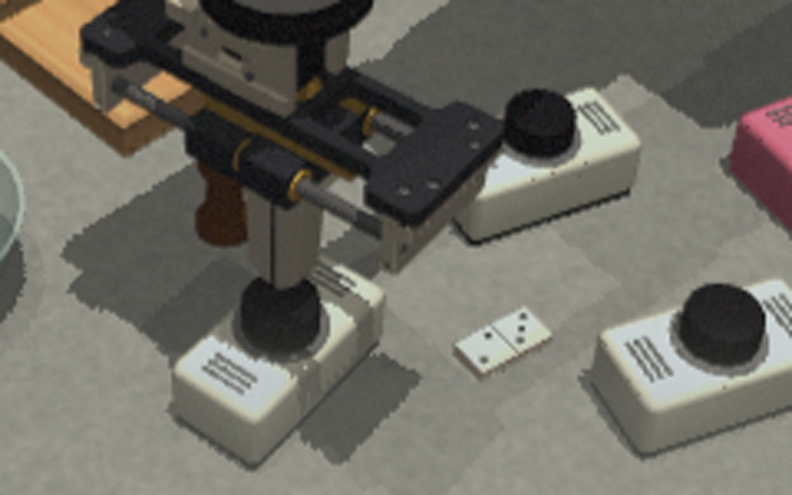

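View pics/w2.png

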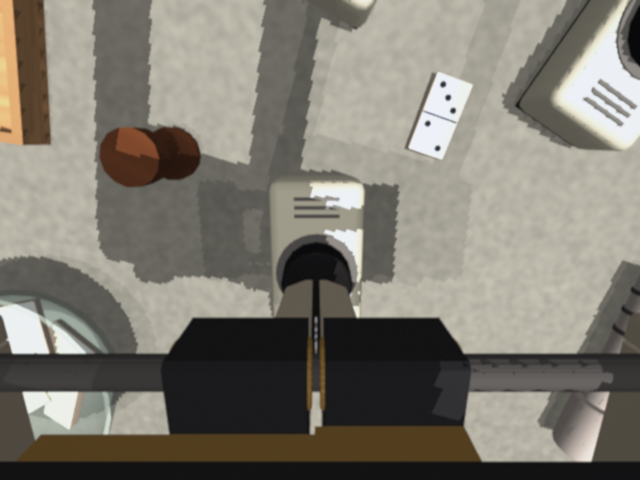

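```bash
python3 - <<'E'
from h import *
m=camera_model("wrist");R=np.array(m["R"]);C=-R.T@np.array(m["t"]);p=np.array(get_position());print("now",p,"cam",C,R[2])
mt=camera_model("top")
print("domino top",ray(mt,(250,251),8))
for nm,z,dom,key in(("w1",78.3,(426,118),(317,262)),("w2",48.6,(440,115),(317,273))):
    C2=C+np.array([0,0,z-p[2]]);mm=dict(m);mm["t"]=-R@C2
    print(nm,"domino",ray(mm,dom,8),"proj true dom",proj(mm,ray(mt,(250,251),8)),"depth key",(R@(np.array([656.7,164.5,64])-C2))[2], "proj TCP",proj(mm,[656.2,164.4,z]),proj(mm,[656.2,164.4,z+30]))
    for dz in (-10,0,10,20,30):
        m2=dict(mm);m2["t"]=-R@(C2+[0,0,dz]);print(dz,ray(m2,dom,8).round(),proj(m2,(656.7,164.5,64)).round(), 360*40/(R@(np.array([656.7,164.5,64])-C2-[0,0,dz]))[2])
a=grab_frame("wrist");cv2.imwrite("pics/w3.png",a[:,:,::-1])
E
```

```text
now [657.04578786 164.55250271  90.69126485] cam [585.4759336  140.99533018 287.79740571] [ 0.26070476  0.08258976 -0.96187939]
domino top [547.73298329 210.75067283   8.        ]
w1 domino [548.26256661 210.83351411   8.        ] proj true dom [426.17729377 117.20382647] depth key 223.85690778880019 proj TCP [317.22785064 272.26195448] [317.52099522 293.42578418]
-10 [550. 208.   8.] [317. 270.] 67.21493080267213
0 [548. 211.   8.] [317. 265.] 64.32680654012165
10 [547. 213.   8.] [317. 260.] 61.67665369688156
20 [545. 216.   8.] [317. 255.] 59.236224022838606
30 [544. 219.   8.] [317. 251.] 56.98157001670915
w2 domino [548.12419956 210.73309879   8.        ] proj true dom [440.27118252 114.37577968] depth key 195.28908989118787 proj TCP [317.22785064 272.26195448] [317.52099522 293.42578418]
-10 [550. 208.   8.] [317. 291.] 77.5568322520745
0 [548. 211.   8.] [317. 283.] 73.73683807950286
10 [547. 214.   8.] [317. 276.] 70.27548053899487
20 [545. 217.   8.] [317. 270.] 67.12451875131522
30 [543. 220.   8.] [317. 265.] 64.24399251444832
```

The wrist view agrees with the reported pose (the domino reprojects within 1 px). However, the finger ends at row 281, not the 272 expected for the TCP, so the physical tips lie roughly 25–30 mm behind the reported TCP. I'll continue the guarded descent to find real contact.

```bash
python3 - <<'E'
from feel import *
feel(656.7,164.5,np.array([36,34,33,32,31,30,29,28,27,26,25,24,23,22,21,20.]),80)
E
```

```text
[(36.0, -0.1, 36.8), (34.0, 0.1, 34.1), (33.0, 0.5, 33.0), (32.0, 4.4, 33.0), (31.0, 7.4, 32.4), (30.0, 7.0, 31.4), (29.0, 8.3, 30.4), (28.0, 7.7, 29.5), (27.0, 8.4, 28.5), (26.0, 8.5, 27.6), (25.0, 9.0, 26.6), (24.0, 8.6, 25.6), (23.0, 9.5, 24.7), (22.0, 9.4, 23.7), (21.0, 9.6, 22.7), (20.0, 10.1, 21.7)] [-3.8 -1.8 10.1]
21.8167
```

View pics/wrist0.png

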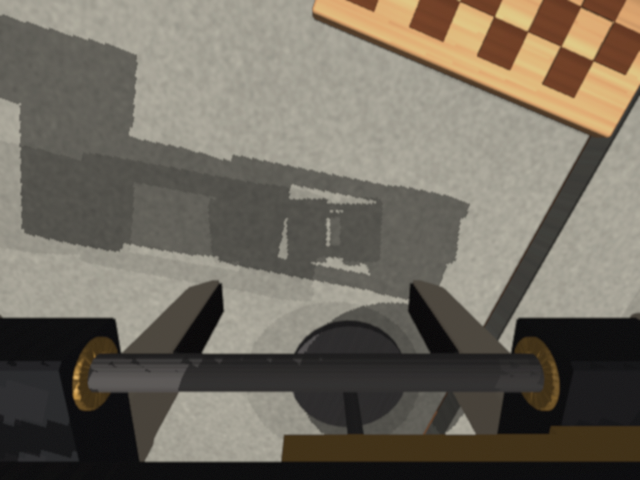

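Contact came at TCP z = 33, where the key top is at 64, so the real tips are 31 mm above the reported TCP. The plateau at 8–10 N makes this buzzer (270,199) the middling one. Next I'll press the one at (286,291).

```bash
python3 - <<'E'
from feel import *
move_linear([656.7,164.5,80],v=200)
move_pose([459,130,48],down(-.17))
feel(459,130,np.array([36,28,24.5]),55)
E
```

```text
[(36.0, 0.0, 36.0), (28.0, 3.7, 28.2), (24.5, 3.7, 24.6)] [3.1 1.1 3.7]
24.725
```

The one at (286,291) reads 3.7 N, so it is the lightest and goes in the left compartment. The one at (209,281) must then be the stiffest. I'll pick up the light one and place it.

```bash
python3 - <<'E'
from feel import *
move_gripper(76,f_grip=25); print(get_time_s())
try: print(ik([459,130,-17],down(-.17)))
except Exception as e: print(e)
move_linear([459,130,-17],v=120); print(get_position(),get_contact_force())
move_gripper(40); print(get_grip_width(),get_time_s())
move_linear([459,130,35],v=120)
a=grab_frame("scene");cv2.imwrite("pics/s4.png",a[:,:,::-1])
b=grab_frame("wrist");cv2.imwrite("pics/w4.png",b[:,:,::-1])
print(get_contact_force(),get_grip_width(),get_time_s())
E
```

```text
25.9917
[ 4.15970619e-02  3.77511577e-01  1.95390740e+00 -4.44089210e-16
  8.10173678e-01 -1.35919926e+00]
[459.41429872 130.01618038 -16.66729135] [-0.10092368 -0.44179902  0.29097409]
56.21131020170052 27.2083
[ 0.25359792 -0.47364101 -1.80881956] 55.619061652158166 27.8917
```

View pics/s4.png

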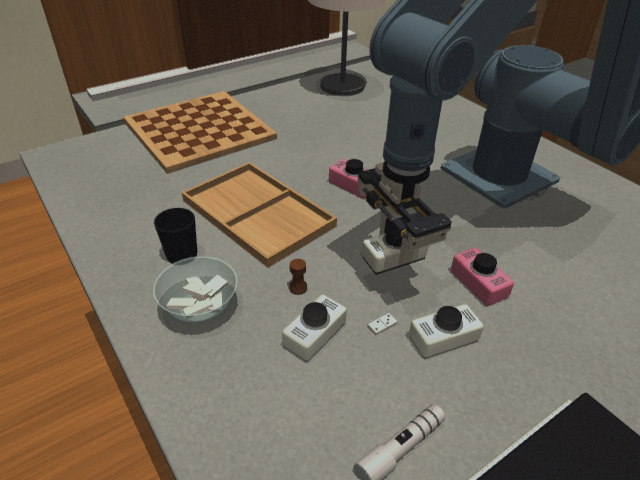

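View pics/w4.png

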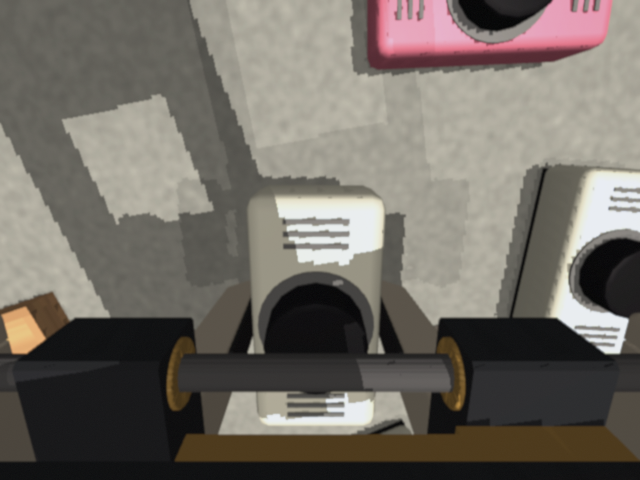

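The scene view shows the buzzer held level at (395,247), off the shelf. Now I'll place it in the left compartment.

```bash
python3 - <<'E'
from feel import *
x,y,w=557.6,-116.5,.162
print(ik([x,y,60],down(w)))
move_pose([x,y,45],down(w)); f0=F();print(get_time_s(),get_position())
move_linear([x,y,-5],v=120); move_linear([x,y,-10.7],v=25)
print(get_position(),F()-f0,get_grip_width(),get_time_s())
move_gripper(74); 
move_linear([x,y,50],v=150); print(get_time_s(),get_grip_width())
a=grab_frame("scene");cv2.imwrite("pics/s5.png",a[:,:,::-1])
E
```

```text
[-0.40172484  0.40734708  1.65506122  0.          1.07918436 -2.13452117]
28.925 [ 556.71754117 -115.33435025   44.28020965]
[ 557.89092546 -116.6557009   -10.35375695] [ 0.62407811 -0.05255897  0.80188451] 55.747437983751894 29.8667
30.9667 74.0643735939508
```

View pics/s5.png

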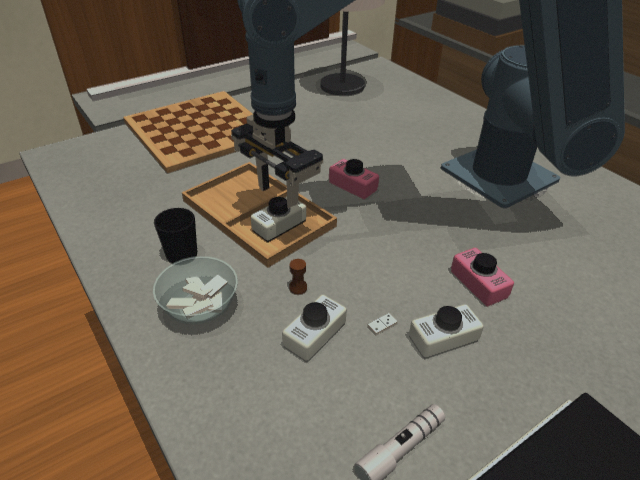

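The light buzzer stands flat in the left compartment at (280,218). Now the stiff one.

```bash
python3 - <<'E'
from feel import *
x,y,w=480.5,292.7,-.235
move_pose([x,y,45],down(w)); print(get_time_s(),np.round(get_position()))
move_linear([x,y,-17],v=120); print(get_position(),get_contact_force())
move_gripper(40,f_grip=25); print(get_grip_width(),get_time_s())
move_linear([x,y,95],v=150); print(get_grip_width())
x,y,w=581.4,-261,.162
move_pose([x,y,85],down(w)); f0=F();print(get_time_s(),np.round(get_position()))
move_linear([x,y,-5],v=130); move_linear([x,y,-10.7],v=25)
print(get_position(),F()-f0,get_grip_width(),get_time_s())
move_gripper(74)
move_linear([x,y,55],v=150); print(get_time_s(),get_grip_width())
a=grab_frame("scene");cv2.imwrite("pics/s6.png",a[:,:,::-1])
a=grab_frame("top");cv2.imwrite("pics/t6.png",a[:,:,::-1])
E
```

```text
32.5583 [481. 292.  45.]
[481.10666076 292.51808066 -16.68066018] [-0.28762413  0.66494623  0.02007541]
55.5438564894412 33.6667
55.442798687189416
36.5917 [ 582. -260.   85.]
[ 581.81458857 -261.33826638  -10.20550064] [-0.63198476 -0.7858438   1.41589832] 55.702462462905174 37.8083
38.9417 74.33627879762165
```

View pics/s6.png

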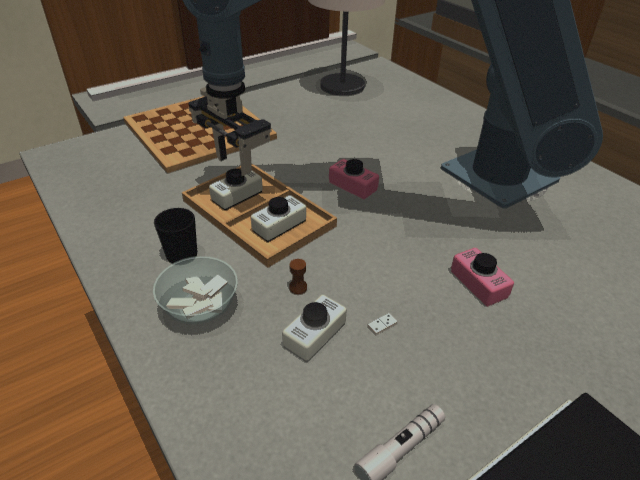

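View pics/t6.png

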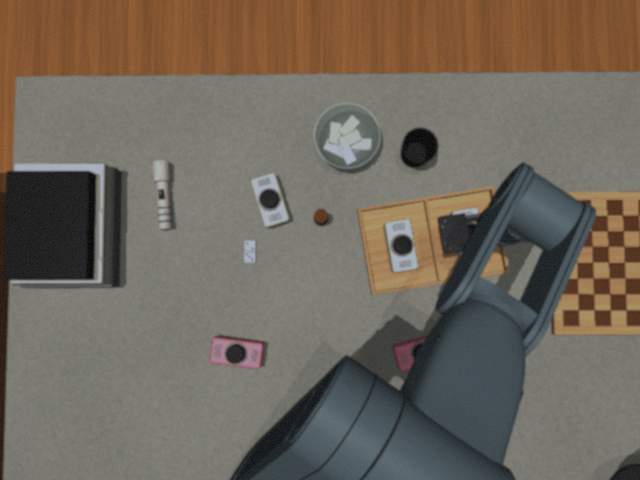

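Both are in their compartments: left at top (402,245), right at scene (237,187), with the third untouched at (270,199). Now the final check, left key first and then right.

```bash
python3 - <<'E'
from feel import *
m=camera_model("top");k=ray(m,(402,245),70);print(k)
move_gripper(0,f_grip=30)
x,y=557.6,-116.5
move_pose([x,y,60],down(.162))
feel(x,y,np.array([42,36,32,30.]),62)
x,y=581.5,-261.2
move_pose([x,y,60],down(.162))
feel(x,y,np.array([42,36,32,29,27.]),62)
move_linear([x,y,110],v=200)
move_pose([300,-420,200],down(-.3))
print(get_time_s(),get_position())
a=grab_frame("scene");cv2.imwrite("pics/s7.png",a[:,:,::-1])
a=grab_frame("top");cv2.imwrite("pics/t7.png",a[:,:,::-1])
E
```

```text
[ 555.66348201 -115.17793127   70.        ]
[(42.0, 0.2, 42.2), (36.0, 3.5, 36.4), (32.0, 3.1, 32.1), (30.0, 3.5, 30.0)] [ 2.4 -2.   3.5]
42.95
[(42.0, -0.7, 42.4), (36.0, 14.6, 38.6), (32.0, 15.4, 34.9), (29.0, 16.6, 32.1), (27.0, 18.0, 30.2)] [-4.2  3.6 18. ]
45.975
47.6333 [ 300.63904555 -419.4921697   199.38063585]
```

View pics/t7.png

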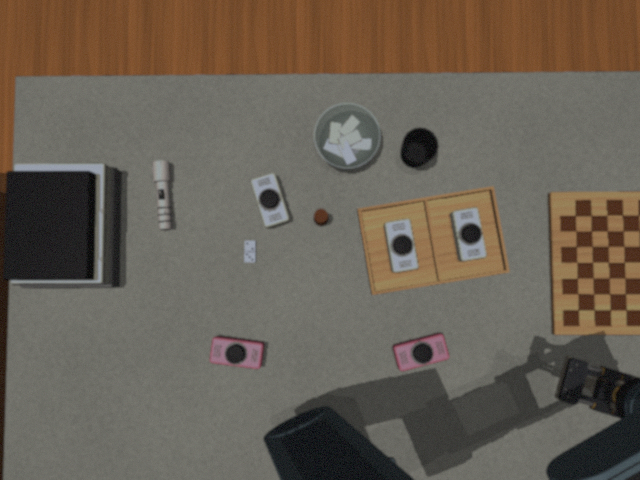

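View pics/s7.png

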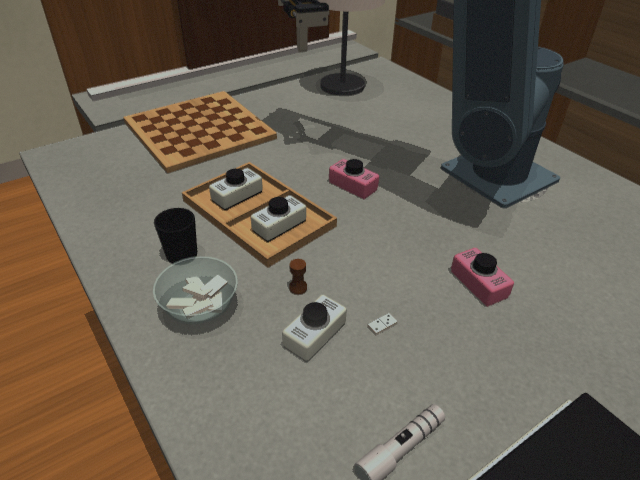

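Both buzzers are flat and upright in the tray at top-view (402,245) and (470,233). The middling one is still at (270,199), and the bystanders haven't moved.

```bash
python3 -c "
from plant import *
finish_job(); print(get_time_s())"
```

```text
the job is handed in; nothing more can be done
the job is handed in; nothing more can be done
```

The job is handed in, last clock reading about 48 s of the 72 s allowed. The lightest buzzer is in the left compartment, the stiffest in the right, and the middling one was pressed but not moved.

- **Sorting by feel:** I pressed two keys before moving anything. They read about 3.7 N (lightest) and 8–10 N (middling), so I took the third as the stiffest. The last press confirmed it.
- **Final key check:** The left key went down about 9 mm at 3.5 N. Then the right key went down about 8.8 mm at 15–18 N. Both are past the 6 mm click, judging by the travel past contact, as I had no direct reading of the click.
- **Last pictures:** Both buzzers are flat and upright in their compartments. The rook, domino, cup, torch, bowl and pink look-alikes look unmoved, and the arm is clear of everything.
- **One thing disagreed:** The shut fingertips were about 31 mm short of the reported tool point. My first presses therefore stopped above the keys and touched nothing. I found the offset with a slow guarded descent and corrected for it from then on.

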